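# Shelve the water samples by height in the stepped rack

## Robot

A 7-joint arm with a two-finger parallel gripper is mounted at the origin on the work surface. World frame = base frame: x ahead of the robot, y to its left, z up, the work surface at z = 0. Lengths are in m, angles in degrees, forces in N, time in s.
With the tool pointing down it reaches from about 0.4 to 0.875 m from the base axis. Payload 4.4 kg.
Tool frame: the origin (TCP) lies at the very end of the fingers, on their centre line; the grasp point (between the pads) lies 19 mm behind it; z points along the fingers, y is the direction in which the jaws open and shut (so a half turn about z gives the same grasp; the last joint's range is limited). The gripper opens to 85 mm and grips with 20 to 120 N. Pads are 22 mm wide; open, the fingers measure 114 mm over their backs; the gripper's body (76 mm by 85 mm) begins 54 mm behind the grasp point. The pads swing forward as they close: fully open they stand 13 mm farther back than shut.
Start: joints at [-79.859, 36.005, 2.206, 86.941, -1.547, 57.084, -1.146], TCP at [0.156, 0.631, 0.231] pointing down, gripper open.
Joint ranges: [-175.42, 175.42], [-21.48, 121.26], [-71.46, 75.88], [10.55, 141.38], [-63.04, 243.04], [13.31, 113.54], [-168.57, 168.57]. Speed limits (degrees/s): [147.25, 147.25, 180, 180, 180, 180, 180].

## Interface

Orientations are given as [roll, pitch, yaw] about the fixed x, y, z axes, in that order (R = Rz(yaw) Ry(pitch) Rx(roll)).
In Python, from cell import ctrl gives the robot as it stands.
- The arm moves only by the shell command python3 -m handwheel 'ROWS' [FORCE]. ROWS is JSON, one flat list of numbers, 5 for each row, row after row: the shift along the tool's x, y, z in m, then the turn about the tool's z in rad, then the closure in counts, from 0 (fully open) to 255 (shut). A call has 1 to 12 rows; each row is the pose to reach, as a shift and turn from the pose commanded when the call began, along the tool's axes at that moment; what a row does not reach only later rows make up. A row lasts 1/10 s, in which the tool goes at most 50 mm and 8.59 degrees, less where a joint would pass 70% of its speed; a pose out of reach is approached as far as the arm can. A call with a gripper value outside its range is refused whole. The fingers move at their own pace and stop on an object; FORCE is the grip in N (left out, the last holds). Time passes only in rows, so rows that repeat a pose let the fingers close. It gives the time, the measured TCP pose, the force and the opening at its end, in the units of the state.
- ctrl.state(): the state, without advancing time (a new reading comes with each control period).
- ctrl.snapshot(name): name is "scene" or "top" or "wrist"; returns the picture (420x560x3 uint8, red, green, blue); there is no depth.
- ctrl.camera_model(name): a dict with "K" (3x3 intrinsics, pixels), "T" (4x4, takes a point from camera to world coordinates). Camera axes: x right, y up, looking along -z (the intrinsics and any distortion apply to the point x, -y, -z); pixel columns grow to the right and rows downward; lengths in m; the calibration is good to about 2 mm. The wrist camera is an equidistant fisheye: a pixel r from the principal point sees the ray r / f radians off the axis. A picture is of the moment at which its call begins: read the wrist's pose just before it. camera_model takes no time and is no camera call; for the wrist camera it gives the pose at the moment of the call.
- ctrl.hand_in(): hands the job in, once; it reports no verdict.
The state is a dict: "t": time; "joint_positions": joint angles; "qvel": joint speeds; "joint_torque": joint torques, N m; "ee_pos": TCP position; "orientation": TCP orientation; "contact_force": force on the tool from outside, world axes, zero at the start; "moment": the same for the moment, N m; "grip_width": opening from 0.0 (shut) to 1.0 (fully open).
Only numpy, scipy, OpenCV 4.12 (cv2) and the standard library are available. Lean on these libraries where they do the work, as an engineer would, in place of code of your own. Each camera call takes 0.05 s, during which the arm holds its last target. There are 200 camera calls.

## Task

Two sample bottles stand on the table: shelve first the tall one in the rack's upper, high tier, then the short one in the lower, low tier. Stand each upright and slide it back under the board until you feel it bear against that tier's yellow stop (each is set to a depth of its own), but press only lightly, under about 20 N. Leave both standing there, never tip them, and leave everything else on the table where it is.

Things in the scene. Friction and masses are not known exactly. Their poses are not given: they have to be found in the camera images.
- tall_bottle: The tall sample bottle: white plastic, green cap and green band, round. 150 mm high overall; straight body of 60 mm diameter from 0 to 112 mm, then a narrow neck and a cap of 42 mm diameter. 0.25 to 0.5 kg. Origin: centre of the underside; z up along the bottle.
- short_bottle: The short sample bottle: white plastic, orange cap and orange band, round. 85 mm high overall; straight body of 60 mm diameter from 0 to 60 mm, then a neck and a cap of 46 mm diameter from 70 mm up. 0.14 to 0.28 kg. Origin: centre of the underside; z up along the bottle.
- rack: Fixed stepped rack of blue boards on aluminium posts, open all round, 250 mm deep, 220 wide, 330 high. Origin on the table; x points level into the rack from its front, which faces the robot, y to its left, z up. Floor tops at z = 12 mm (lower tier) and 148 mm (upper). Posts 12 mm square at y = -104 and 104 mm: at x = -24 and 132 mm in the lower tier, 52 and 132 mm in the upper.
- low_ledge (a point): Centre of the lower tier's open front ledge, on the floor's top: rack x = -72.5 mm, z = 12 mm; axes as the rack's. The ledge is 75 mm deep (rack x = -110 to -35 mm); behind it the 12 mm thick upper floor covers the tier with 124 mm of headroom, back to x = 140 mm.
- high_ledge (a point): Centre of the upper tier's open front ledge, on the floor's top: rack x = 2.5 mm, z = 148 mm; axes as the rack's. The ledge is 75 mm deep (rack x = -35 to 40 mm); behind it the 10 mm thick top board covers the tier with 172 mm of headroom, back to x = 140 mm.
- low_rail: The lower tier's fixed rail pair, which carries its stop: a yellow plate across the tier, 190 mm wide, 8 mm thick, from 5 to 41 mm above the floor. Origin: on the floor, mid-width, rack x = 5 mm; axes as the rack's. The plate's front face is clamped somewhere from x = 0 to 28 mm in this frame and is not reported: feel for it. It is rigid: press with 3 to 20 N. A bottle slides on the floor at 1 to 6 N.
- high_rail: The upper tier's fixed rail pair and yellow stop plate, of the same build. Origin: on the upper floor, mid-width, rack x = 80 mm; axes as the rack's. The plate's front face is clamped somewhere from x = 0 to 28 mm in this frame, independently of the lower one, and is not reported: feel for it.
- amber_bottle: Bystander: amber bottle with black cap, 68 mm diameter, 130 mm high. Origin: centre of the underside.
- beaker: Bystander: clear plastic cup, 90 mm diameter at the rim, 110 mm high. Origin: centre of the underside.
- wash_bottle: Bystander: white bottle with red cap, 70 mm diameter, 170 mm high. Origin: centre of the underside.
- jar: Bystander: glass jar with yellow lid, 72 mm diameter, 80 mm high. Origin: centre of the underside.
- wrench: Bystander: steel wrench lying flat, 200 mm long along its x axis.
Things that resemble listed ones, but are neither listed nor needed, are in the scene too. Leave any green look-alike of the short_bottle alone.

How it is judged:
By the outcome, as a careful person would: the job done as asked, in the order asked, and still so for the second after the job is handed in, with the robot touching nothing.
It also fails if it takes over 72 s, if anything falls off the work surface, if the arm or the gripper's body presses on something with over 40 N, if the wrist force passes 120 N, or if a joint passes its speed limit or range.

## Working session

There is one attempt and no reset: what is moved stays moved. The work goes in short steps, Python scripts to look and compute and a shell command to move; the robot and the scene stay as the last step left them, time stands still between calls to the robot, and variables do not carry over. Pictures are saved under pics/ and viewed, on a budget of 10 in all, crops included, one or two more only if the job needs it, and the job is handed in when it is done.

```bash
ls; mkdir -p pics
python3 - <<'E'
from cell import ctrl
import cv2,numpy as np
s=ctrl.state()
for k in s: print(k,np.round(s[k],3))
for n in ("scene","top"):
    im=ctrl.snapshot(n); cv2.imwrite(f"pics/{n}0.png",im[:,:,::-1])
    m=ctrl.camera_model(n); print(n,{k:np.round(v,3).tolist() if not isinstance(v,str) else v for k,v in m.items()})
E
```

```text
pics
t 0.0
joint_positions [-79.858  36.059   2.204  86.999  -1.548  57.084  -1.147]
qvel [ 0.031  0.013 -0.009 -0.01  -0.084 -0.009 -0.043]
joint_torque [-1.0000e-03 -5.6339e+01  1.2250e+00 -1.9344e+01  1.1000e-02  1.1000e-02
 -0.0000e+00]
ee_pos [0.156 0.63  0.23 ]
orientation [-1.79886e+02  2.00000e-03  1.66085e+02]
contact_force [ 0.013 -1.035  0.067]
moment [-0.027 -0.036  0.001]
grip_width 1.002
scene {'K': [[413.386, 0.0, 281.555], [0.0, 413.386, 212.559], [0.0, 0.0, 1.0]], 'T': [[-0.677, 0.683, -0.274, 0.186], [-0.736, -0.634, 0.238, 0.303], [-0.011, 0.363, 0.932, 1.204], [0.0, 0.0, 0.0, 1.0]]}
top {'K': [[517.779, 0.0, 278.36], [0.0, 517.779, 212.612], [0.0, 0.0, 1.0]], 'T': [[-0.017, 0.984, -0.177, 0.302], [-1.0, -0.013, 0.024, 0.042], [0.021, 0.178, 0.984, 1.281], [0.0, 0.0, 0.0, 1.0]]}
```

View pics/scene0.png

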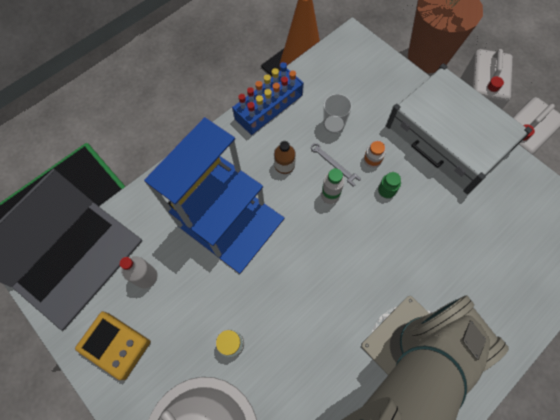

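View pics/top0.png

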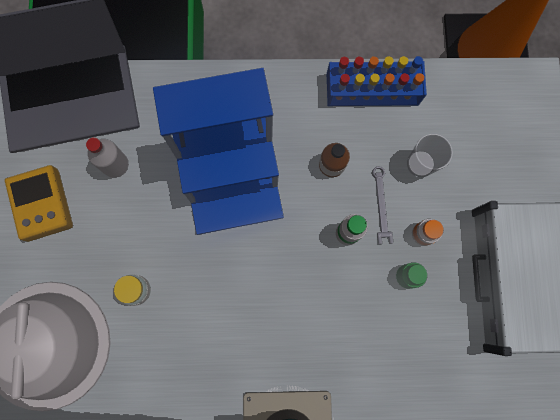

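Candidates in the top view: for the tall one, the green cap at (356,225) on a white body, with the short all-green look-alike at (413,275) not to be touched. For the short one, the orange cap at (431,229). Bystanders are amber (335,155), wash (100,150), jar (129,290) and beaker (433,153). The rack's low ledge has its front corners near (199,232) and (282,219). I'll check these in close crops.

```bash
cat > h.py <<'E'
import numpy as np,cv2
from cell import ctrl
def px2w(n,u,v,z,m=None):
    m=m or ctrl.camera_model(n);K=np.array(m["K"]);T=np.array(m["T"])
    a=(u-K[0,2])/K[0,0];b=(v-K[1,2])/K[1,1]
    if n=="wrist":
        r=np.hypot(a,b);k=np.sin(r)/max(r,1e-9);d=np.array([a*k,-b*k,-np.cos(r)])
    else: d=np.array([a,-b,-1])
    d=T[:3,:3]@d;o=T[:3,3];return o+d*(z-o[2])/d[2]
E
python3 - <<'E'
import cv2,numpy as np
im=cv2.imread("pics/top0.png")
a=cv2.resize(im[65:245,145:295],None,fx=3,fy=3,interpolation=cv2.INTER_CUBIC) #540x450
b=cv2.resize(im[195:305,325:455],None,fx=2.6,fy=2.6,interpolation=cv2.INTER_CUBIC)
c=np.zeros((540,800,3),np.uint8);c[:,:450]=a;c[:b.shape[0],455:455+b.shape[1]]=b
cv2.imwrite("pics/crop1.png",c)
E
```

```text
(no output)
```

View pics/crop1.png

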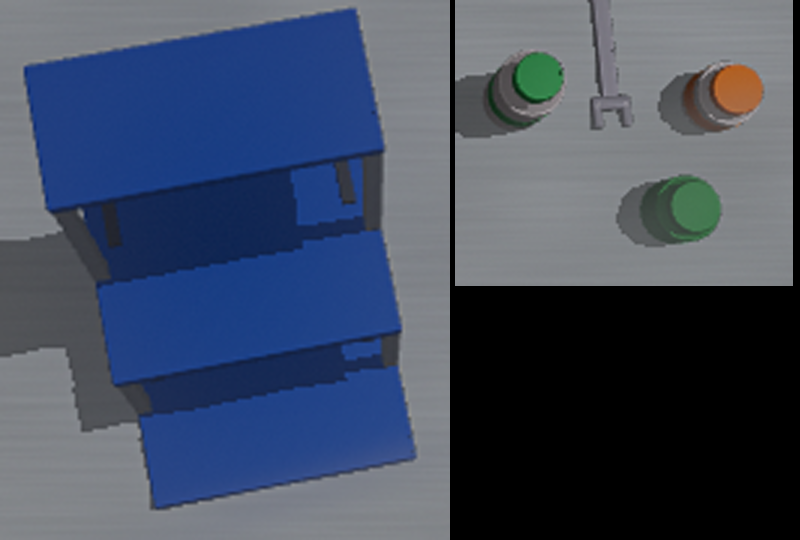

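Run:
```python
from h import *
from scipy.optimize import least_squares
P=[(196,232,-.110,.11,.012),(283,217,-.110,-.11,.012),(183.7,191.8,-.035,.11,.148),(278,174.5,-.035,-.11,.148),
(153.3,87.7,.14,.11,.33),(263.7,68,.14,-.11,.33),(161.7,134.0,.04,.11,.33),(272.3,114.5,.04,-.11,.33)]
m=ctrl.camera_model("top")
W=np.array([px2w("top",u,v,z,m)[:2] for u,v,_,_,z in P]);L=np.array([p[2:4] for p in P])
f=lambda p:((L@np.array([[np.cos(p[2]),np.sin(p[2])],[-np.sin(p[2]),np.cos(p[2])]])+p[:2])-W).ravel()
r=least_squares(f,[.6,.1,.1]);print("rack",r.x[:2],np.degrees(r.x[2]));print(np.round(r.fun.reshape(-1,2)*1000,1).tolist())
for n,u,v,z in(("tall",357.3,224.6,.15),("short",433.8,229.2,.085),("lookalike",325+239/2.6,275,.085),("amber",338,150,.13),("beaker",433,153,.11),("wash",94,145,.17),("jar",128,290,.08)):print(n,np.round(px2w("top",u,v,z,m),4))
for n,u,v,z in(("tall",336,176,.15),("short",377,149,.085)):print("scene",n,np.round(px2w("scene",u,v,z),4))
m=ctrl.camera_model("wrist");print(np.round(m["T"],3).tolist(),np.round(m["K"],1).tolist())
```

```text
rack [0.60838624 0.12597355] 9.96290773035654
[[-4.0, 0.1], [-0.5, -1.2], [-1.5, 3.3], [-0.7, -2.1], [4.0, 1.1], [2.6, -0.8], [-0.4, 2.2], [0.4, -2.6]]
tall [ 0.4766 -0.1602  0.15  ]
short [ 0.4732 -0.3517  0.085 ]
lookalike [ 0.3669 -0.3048  0.085 ]
amber [ 0.6551 -0.1267  0.13  ]
beaker [ 0.6514 -0.3545  0.11  ]
wash [0.6602 0.4211 0.17  ]
jar [0.3437 0.3591 0.08  ]
scene tall [ 0.4725 -0.1537  0.15  ]
scene short [ 0.4693 -0.34    0.085 ]
[[0.241, -0.925, -0.293, 0.08], [0.971, 0.229, 0.075, 0.649], [-0.002, -0.303, 0.953, 0.373], [0.0, 0.0, 0.0, 1.0]] [[325.2, 0.0, 284.7], [0.0, 325.2, 208.3], [0.0, 0.0, 1.0]]
```

```bash
cat >> h.py <<'E'
RK=np.array([.6084,.1260]);RY=9.96
def r2w(x,y):
    c,s=np.cos(np.radians(RY)),np.sin(np.radians(RY));return RK+[c*x-s*y,s*x+c*y]
def w2r(p):
    c,s=np.cos(np.radians(RY)),np.sin(np.radians(RY));d=np.array(p[:2])-RK;return np.array([c*d[0]+s*d[1],-s*d[0]+c*d[1]])
def rel(*tg,start=None):
    "tg: (x,y,z,yaw) world; prints tool-frame shifts from the present pose, or start"
    st=ctrl.state();p=np.array(st["ee_pos"]) if start is None else np.array(start[:3]);th=st["orientation"][2] if start is None else start[3];t=np.radians(th)
    R=np.array([[np.cos(t),np.sin(t),0],[np.sin(t),-np.cos(t),0],[0,0,-1]])
    print("at",np.round(p,4),np.round(st["orientation"],2),"t",st["t"])
    for g in tg:
        dy=(g[3]-th+180)%360-180
        print(np.round(R.T@(np.array(g[:3])-p),4).tolist(),round(-np.radians(dy),4))
def snap(n,name):
    m=ctrl.camera_model(n);im=ctrl.snapshot(n);cv2.imwrite(f"pics/{name}.png",im[:,:,::-1]);return m,im
E
python3 - <<'E'
from h import *
rel((.385,.46,.40,178),(.49,.18,.40,190),(.477,-.16,.36,190))
E
```

```text
at [0.1561 0.6304 0.2305] [-179.9     0.    166.09] t 0.1
[-0.2632, -0.1104, -0.1695] -0.2079
[-0.4324, -0.3569, -0.1695] -0.4173
[-0.5015, -0.6901, -0.1295] -0.4173
```

```bash
python3 -m handwheel '[0,0,-0.1,0,0, -0.13,-0.05,-0.17,0,0, -0.263,-0.11,-0.17,-0.2,0, -0.263,-0.11,-0.17,-0.2,0, -0.263,-0.11,-0.17,-0.2,0, -0.263,-0.11,-0.17,-0.2,0, -0.263,-0.11,-0.17,-0.2,0, -0.432,-0.357,-0.17,-0.417,0, -0.432,-0.357,-0.17,-0.417,0, -0.432,-0.357,-0.17,-0.417,0, -0.432,-0.357,-0.17,-0.417,0, -0.432,-0.357,-0.17,-0.417,0]' 40
python3 -c "
from h import *
rel((.477,-.16,.36,190))"
```

```text
t: 1.3
ee_pos: [0.4682, 0.2333, 0.4003]
orientation: [-180.0, -0.0, -170.0]
contact_force: [1.3, 0.6, -0.7]
grip_width: 1.006
at [0.4682 0.2333 0.4003] [-1.8000e+02 -3.0000e-02 -1.7002e+02] t 1.3
[0.0595, -0.3889, 0.0403] -0.0003
```

```bash
python3 -m handwheel '[0.06,-0.389,0.04,0,0, 0.06,-0.389,0.04,0,0, 0.06,-0.389,0.04,0,0, 0.06,-0.389,0.04,0,0, 0.06,-0.389,0.04,0,0, 0.06,-0.389,0.04,0,0, 0.06,-0.389,0.04,0,0, 0.06,-0.389,0.04,0,0, 0.06,-0.389,0.04,0,0, 0.06,-0.389,0.04,0,0]'
python3 - <<'E'
from h import *
import pickle
m,im=snap("wrist","w1"); pickle.dump(m,open("w1.pkl","wb"));print(ctrl.state()["ee_pos"])
E
```

```text
t: 2.3
ee_pos: [0.4758, -0.1589, 0.36]
orientation: [180.0, -0.1, -170.2]
contact_force: [0.6, 0.2, 0.2]
grip_width: 0.999
[ 0.47616906 -0.15739469  0.36013101]
```

View pics/w1.png

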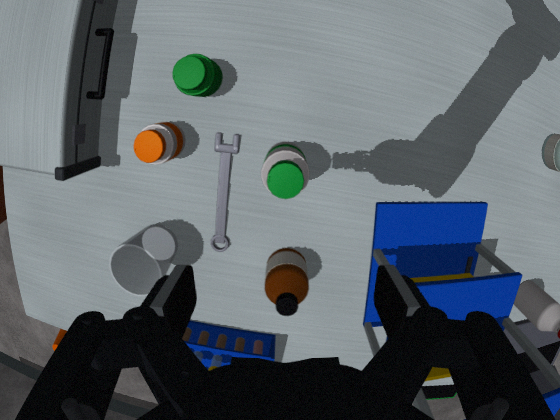

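Wrist view: the tall bottle's green cap is at (286,181), the orange cap at (150,146), the look-alike at (194,74), and the low ledge front corners at (377,203) and (487,203). The yellow stops show behind the boards.

Run:
```python
from h import *
import pickle
m=pickle.load(open("w1.pkl","rb"))
for n,u,v,z in(("tall",286,181,.15),("short",150,146,.085),("look",190,74,.085),("ledgeL",487,203,.012),("ledgeR",377,203,.012),("box corner",98,157,.15)):
    p=px2w("wrist",u,v,z,m);print(n,np.round(p,4),"rack",np.round(w2r(p),4))
# green cap blob in image and orange
im=cv2.imread("pics/w1.png");hsv=cv2.cvtColor(im,cv2.COLOR_BGR2HSV)
for n,lo,hi,roi,z in(("tall",(50,120,100),(75,255,255),(250,320,150,210),.15),("short",(5,150,150),(20,255,255),(120,180,115,170),.085)):
    k=cv2.inRange(hsv,lo,hi);w=np.zeros_like(k);w[roi[2]:roi[3],roi[0]:roi[1]]=255;k&=w
    c=max(cv2.findContours(k,0,2)[0],key=cv2.contourArea);(u,v),r=cv2.minEnclosingCircle(c);print(n,u,v,r,np.round(px2w("wrist",u,v,z,m),4))
```

```text
tall [ 0.4773 -0.1572  0.15  ] rack [-0.1781 -0.2563]
short [ 0.4727 -0.3453  0.085 ] rack [-0.2152 -0.4407]
look [ 0.3708 -0.3009  0.085 ] rack [-0.3078 -0.3794]
ledgeL [0.4796 0.2142 0.012 ] rack [-0.1116  0.1091]
ledgeR [ 5.176e-01 -1.000e-04  1.200e-02] rack [-0.1112 -0.1085]
box corner [ 0.4828 -0.3896  0.15  ] rack [-0.2129 -0.4861]
tall 284.8548278808594 180.41128540039062 18.033143997192383 [ 0.4769 -0.1586  0.15  ]
short 148.5 146.0625 16.13248634338379 [ 0.473  -0.3476  0.085 ]
```

```bash
python3 -m handwheel '[0,0,0.278,0,0, 0,0,0.278,0,0, 0,0,0.278,0,0, 0,0,0.278,0,0, 0,0,0.278,0,0, 0,0,0.278,0,0, 0,0,0.278,0,0, 0,0,0.278,0,255, 0,0,0.278,0,255, 0,0,0.278,0,255, 0,0,0.278,0,255, 0,0,0.278,0,255]' 40
python3 -c "
from h import *
m,im=snap('wrist','w2')
s=ctrl.state();print(s['ee_pos'],s['contact_force'],s['grip_width'])"
```

```text
t: 3.55
ee_pos: [0.4771, -0.1576, 0.0836]
orientation: [180.0, 0.1, -170.0]
contact_force: [-0.2, 1.6, 7.4]
grip_width: 0.687
[ 0.47705469 -0.15756128  0.08361008] [-0.15118688  1.71978077  7.00958988] 0.691470822884028
```

View pics/w2.png

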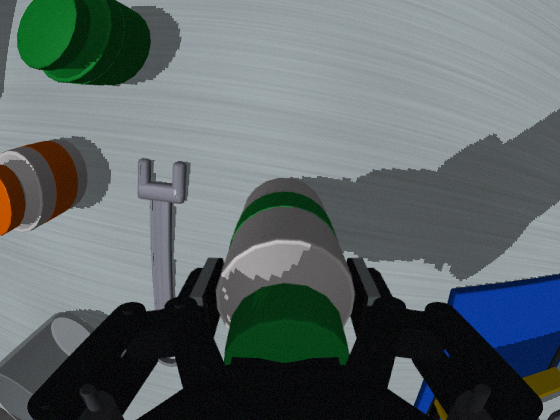

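The view shows the tall bottle centred between the pads, and the 58.7 mm opening matches its 60 mm body. Next I lift it and carry it over the upper ledge.

```bash
python3 - <<'E'
from h import *
a=r2w(-.12,0);b=r2w(-.008,0);rel((*a,.265,189.96),(*b,.265,189.96),(*b,.236,189.96))
E
python3 -m handwheel '[0,0,-0.05,0,255, 0,0,-0.1,0,255, 0,0,-0.15,0,255, 0,0,-0.18,0,255, 0,0,-0.18,0,255]'
python3 - <<'E'
from h import *
a=r2w(-.12,0);b=r2w(-.008,0);rel((*a,.265,189.96),(*b,.265,189.96),(*b,.236,189.96))
E
```

```text
at [ 0.4771 -0.1576  0.0836] [ 1.8e+02  1.1e-01 -1.7e+02] t 3.6
[-0.0586, 0.2565, -0.1814] 0.0008
[-0.1706, 0.2564, -0.1814] 0.0008
[-0.1706, 0.2564, -0.1524] 0.0008
t: 4.1
ee_pos: [0.4787, -0.159, 0.2668]
orientation: [-179.8, 0.5, -170.0]
contact_force: [1.5, -0.2, -3.3]
grip_width: 0.691
at [ 0.4787 -0.159   0.2668] [-179.78    0.48 -170.02] t 4.1
[-0.0572, 0.2582, 0.0018] 0.0003
[-0.1692, 0.2582, 0.0018] 0.0003
[-0.1692, 0.2582, 0.0308] 0.0003
```

```bash
python3 -m handwheel '[-0.01,0.03,0,0,255, -0.02,0.07,0,0,255, -0.03,0.115,0,0,255, -0.04,0.16,0,0,255, -0.05,0.205,0,0,255, -0.06,0.235,0,0,255, -0.075,0.255,0,0,255, -0.1,0.257,0,0,255, -0.13,0.257,0,0,255, -0.155,0.257,0,0,255, -0.17,0.257,0,0,255, -0.17,0.257,0,0,255]'
python3 - <<'E'
from h import *
b=r2w(-.008,0);rel((*b,.2316,189.96));print(w2r(ctrl.state()["ee_pos"]))
m,im=snap("scene","s1");c=im[90:290,120:340];m,t=snap("top","t1");d=t[60:260,140:340]
cv2.imwrite("pics/st1.png",np.hstack([cv2.resize(c,(420,382)),cv2.resize(d,(380,382))])[:,:,::-1])
E
```

```text
t: 5.3
ee_pos: [0.5998, 0.1246, 0.26]
orientation: [-180.0, -0.1, -170.0]
contact_force: [-0.3, -0.7, -3.3]
grip_width: 0.691
at [0.5998 0.1246 0.26  ] [-1.7997e+02 -1.3000e-01 -1.7002e+02] t 5.3
[-0.0008, -0.0001, 0.0284] 0.0004
[-0.00875372  0.00013517]
```

View pics/st1.png

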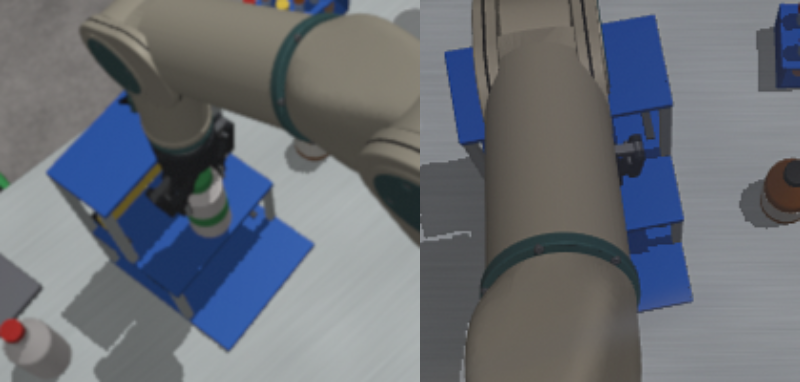

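The bottle hangs upright above the upper ledge, so I lower it while feeling for the floor.

```bash
python3 -m handwheel '[0,0,0.01,0,255, 0,0,0.02,0,255, 0,0,0.025,0,255, 0,0,0.025,0,255]'; python3 -m handwheel '[0,0,0.002,0,255,0,0,0.002,0,255]' ; python3 -m handwheel '[0,0,0.002,0,255,0,0,0.002,0,255]'
```

```text
t: 5.8
ee_pos: [0.598, 0.1244, 0.2362]
orientation: [-180.0, -0.2, -170.0]
contact_force: [-0.4, -0.6, -2.9]
grip_width: 0.687
t: 6.0
ee_pos: [0.5992, 0.1246, 0.2356]
orientation: [180.0, 0.0, -170.0]
contact_force: [-0.0, -0.4, -3.2]
grip_width: 0.69
t: 6.2
ee_pos: [0.5992, 0.1245, 0.2335]
orientation: [180.0, -0.0, -170.0]
contact_force: [-0.6, -0.2, -2.5]
grip_width: 0.683
```

```bash
python3 -m handwheel '[0,0,0.0015,0,255,0,0,0.0015,0,255]' ; python3 -m handwheel '[0,0,0.001,0,255,0,0,0.001,0,255]'; python3 -m handwheel '[0,0,0.001,0,255,0,0,0.001,0,255]'
```

```text
t: 6.4
ee_pos: [0.5991, 0.1245, 0.2319]
orientation: [180.0, -0.0, -170.0]
contact_force: [-0.5, -0.2, -3.1]
grip_width: 0.691
t: 6.6
ee_pos: [0.5995, 0.1245, 0.2318]
orientation: [180.0, 0.1, -170.0]
contact_force: [-0.8, -0.2, 1.9]
grip_width: 0.693
t: 6.8
ee_pos: [0.5998, 0.1245, 0.2318]
orientation: [180.0, 0.1, -170.0]
contact_force: [-3.1, 0.5, 9.6]
grip_width: 0.687
```

```bash
python3 -m handwheel '[0,0,-0.0015,0,255, 0,0,-0.0015,0,0, 0,0,-0.0015,0,0, 0,0,-0.0015,0,0, 0,0,-0.0015,0,0, 0,0,-0.015,0,0, 0,0,-0.04,0,0, 0,0,-0.08,0,0, 0,0,-0.1,0,0, 0,0,-0.1,0,0]'
python3 - <<'E'
from h import *
m,im=snap("wrist","w3")
a=r2w(-.115,0);rel((*a,.33,99.96),(*a,.158,99.96))
E
```

```text
t: 7.8
ee_pos: [0.6014, 0.1247, 0.3348]
orientation: [180.0, 0.5, -170.0]
contact_force: [-0.5, -0.5, 0.2]
grip_width: 1.0
at [0.6002 0.1246 0.3325] [ 179.98    0.25 -170.02] t 7.85
[0.1067, 0.0, 0.0025] 1.5711
[0.1067, 0.0, 0.1745] 1.5711
```

View pics/w3.png

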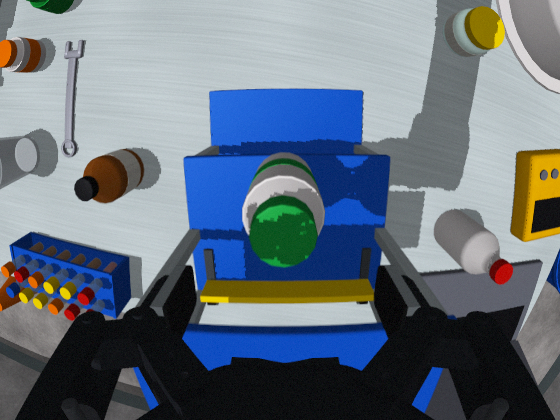

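The bottle stands on the ledge, cap at (283,232), centred between the rack edges at 186 and 389, with the yellow stop across (200–375, 292) behind. Before using the finger backs as a pusher I need their real profile: do the links bulge out beyond the tips?

Run:
```python
from h import *
m=ctrl.camera_model("wrist");s=ctrl.state();t=np.radians(s["orientation"][2])
R=np.array([[np.cos(t),np.sin(t),0],[np.sin(t),-np.cos(t),0],[0,0,-1]])
K=np.array(m["K"]);T=np.array(m["T"])
for u,v in((192,268),(160,318),(130,310),(112,308),(62,312),(45,325),(15,400),(160,345),(80,400)):
    a=(u-K[0,2])/K[0,0];b=(v-K[1,2])/K[1,1];r=np.hypot(a,b);k=np.sin(r)/r
    d=R.T@T[:3,:3]@[a*k,-b*k,-np.cos(r)];o=R.T@(T[:3,3]-s["ee_pos"])
    for x in(.0,.012):
        print((u,v),x,np.round(o+d*(x-o[0])/d[0],3)[1:],end="  ")
    print()
```

```text
(192, 268) 0.0 [-0.048  0.002]  (192, 268) 0.012 [-0.041 -0.02 ]  
(160, 318) 0.0 [-0.05  -0.042]  (160, 318) 0.012 [-0.043 -0.057]  
(130, 310) 0.0 [-0.066 -0.039]  (130, 310) 0.012 [-0.056 -0.054]  
(112, 308) 0.0 [-0.075 -0.039]  (112, 308) 0.012 [-0.064 -0.054]  
(62, 312) 0.0 [-0.098 -0.047]  (62, 312) 0.012 [-0.083 -0.061]  
(45, 325) 0.0 [-0.101 -0.058]  (45, 325) 0.012 [-0.085 -0.071]  
(15, 400) 0.0 [-0.087 -0.099]  (15, 400) 0.012 [-0.074 -0.105]  
(160, 345) 0.0 [-0.045 -0.058]  (160, 345) 0.012 [-0.038 -0.071]  
(80, 400) 0.0 [-0.063 -0.09 ]  (80, 400) 0.012 [-0.053 -0.098]
```

Run:
```python
import cv2
im=cv2.imread("pics/w3.png")[190:420,0:290]
cv2.imwrite("pics/w3c.png",cv2.convertScaleAbs(cv2.resize(im,None,fx=2.6,fy=2.6,interpolation=cv2.INTER_CUBIC),alpha=2.5,beta=20))
```

```text
(no output)
```

View pics/w3c.png

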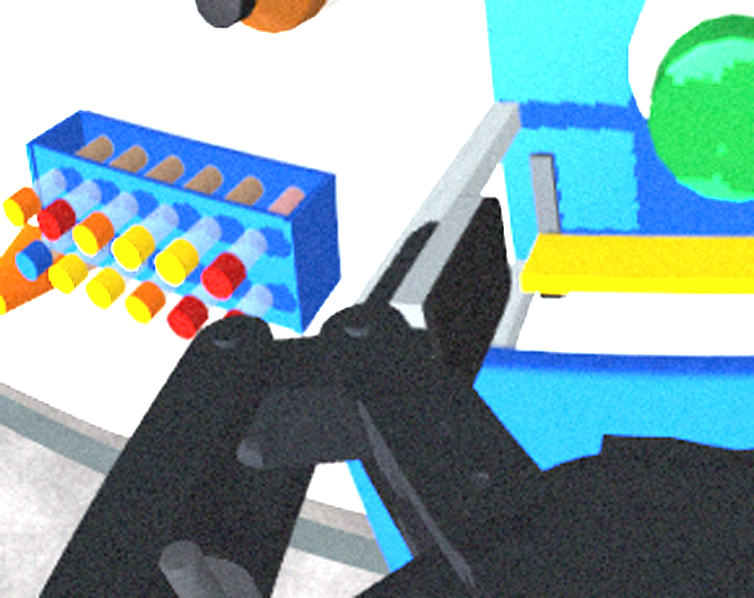

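The picture shows link pins bulging outward above the fingertip, with the outer pin at w3 (86,317), so the finger's back isn't flat. I'll measure that bulge and the visible yellow plate.

Run:
```python
from h import *
for z in(.30,.32,.34):
    p=px2w("top",258.4,138.5,z)
    print(z,np.round(w2r(p)-w2r([.5998,.1246]),4))
m=ctrl.camera_model("wrist")
for u,v in((200,293),(375,285),(205,282),(372,279)):
    print("high plate px",(u,v),np.round(w2r(px2w("wrist",u,v,.148+.041,m)),4))
im=cv2.imread("pics/t1.png")[100:180,230:300]
s=cv2.imread("pics/s1.png")[130:250,180:270]
cv2.imwrite("pics/knk.png",np.hstack([cv2.convertScaleAbs(cv2.resize(im,(400,457),interpolation=2),alpha=2.2),cv2.convertScaleAbs(cv2.resize(s,(343,457),interpolation=2),alpha=2.2)]))
```

```text
0.3 [ 0.0159 -0.0735]
0.32 [ 0.0094 -0.0727]
0.34 [ 0.0028 -0.0718]
high plate px (200, 293) [ 0.0993 -0.0899]
high plate px (375, 285) [0.0896 0.0946]
high plate px (205, 282) [ 0.0853 -0.0828]
high plate px (372, 279) [0.0821 0.0904]
```

View pics/knk.png

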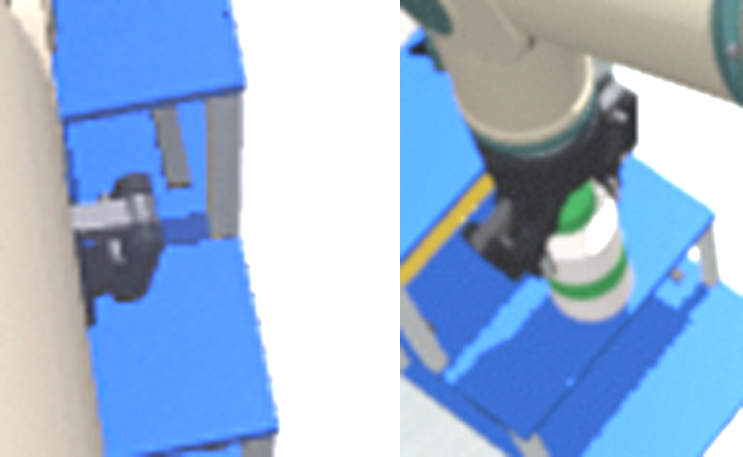

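The bulge is confirmed: about 85 mm out when open, 50–60 mm above the tips. That makes the knuckle of the open finger the only part that reaches ahead of the gripper's body. With the tips nearly at the floor it contacts about 50 mm up, barely above the stop, so light pressing is safe. Next I retreat, turn the jaws along rack x and descend in front of the bottle.

```bash
python3 -m handwheel '[0.05,0,0,0,0, 0.1,0,0,0,0, 0.137,0,0,0.15,0, 0.137,0,0,0.3,0, 0.137,0,0,0.45,0, 0.137,0,0,0.6,0, 0.137,0,0,0.75,0, 0.137,0,0,0.9,0, 0.137,0,0,1.05,0, 0.137,0,0,1.2,0, 0.137,0,0,1.35,0, 0.137,0,0,1.5,0]'
python3 -m handwheel '[0,0,0.04,0.07,0, 0,0,0.09,0.07,0, 0,0,0.14,0.07,0, 0,0,0.17,0.07,0, 0,0,0.17,0.07,0, 0,0,0.17,0.07,0]'
python3 - <<'E'
from h import *
a=r2w(-.145,0);rel((*a,.142,99.96));print(w2r(ctrl.state()["ee_pos"]),ctrl.state()["contact_force"])
E
```

```text
t: 9.05
ee_pos: [0.4634, 0.1007, 0.3292]
orientation: [-179.9, 0.0, 103.7]
contact_force: [-0.2, 0.1, -0.1]
grip_width: 1.0
t: 9.65
ee_pos: [0.4641, 0.1004, 0.1601]
orientation: [-179.9, 0.0, 100.0]
contact_force: [0.7, -0.1, 0.7]
grip_width: 1.001
at [0.4641 0.1004 0.1601] [-1.7993e+02  3.0000e-02  9.9990e+01] t 9.65
[0.0002, 0.0015, 0.0181] 0.0006
[-0.14652958 -0.00024373] [ 0.70856222 -0.10831783  0.70769435]
```

```bash
python3 -m handwheel '[0,0,0.018,0,0, 0,0.01,0.018,0,0, 0,0.018,0.018,0,0,0,0.018,0.018,0,0]'; for i in 1 2 3; do :; done; python3 -m handwheel '[0,0.005,0,0,0, 0,0.01,0,0,0]';python3 -m handwheel '[0,0.005,0,0,0, 0,0.01,0,0,0]';python3 -m handwheel '[0,0.005,0,0,0, 0,0.01,0,0,0]'
```

```text
t: 10.05
ee_pos: [0.485, 0.1045, 0.1436]
orientation: [179.7, 0.0, 100.0]
contact_force: [-0.2, -0.7, 0.1]
grip_width: 1.0
t: 10.25
ee_pos: [0.4924, 0.1058, 0.1426]
orientation: [180.0, -0.0, 100.0]
contact_force: [-0.2, -1.3, 0.7]
grip_width: 1.005
t: 10.45
ee_pos: [0.5009, 0.1072, 0.142]
orientation: [-179.9, -0.0, 100.0]
contact_force: [-4.2, -0.9, 3.0]
grip_width: 0.999
t: 10.65
ee_pos: [0.5112, 0.109, 0.1419]
orientation: [-179.9, -0.0, 100.0]
contact_force: [-3.3, -2.0, 3.1]
grip_width: 1.002
```

Run:
```python
from h import *
print(w2r(ctrl.state()["ee_pos"]))
_,w=snap("wrist","w4");_,s=snap("scene","s4")
cv2.imwrite("pics/c4.png",np.hstack([cv2.resize(w,(453,340)),cv2.resize(s[110:260,130:280],(340,340),interpolation=2)])[:,:,::-1])
```

```text
[-9.86901381e-02  4.64012207e-05]
```

View pics/c4.png

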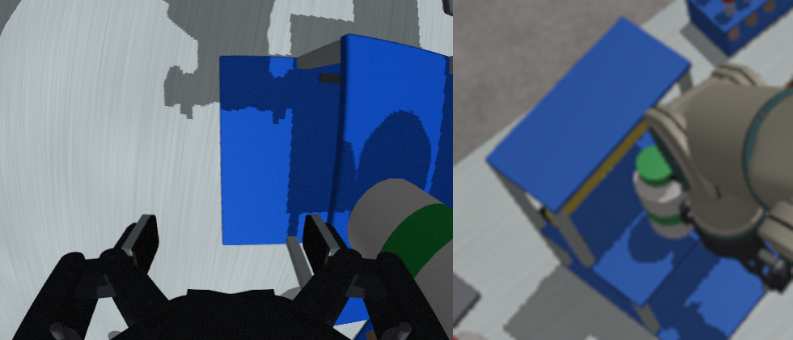

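The bottle is upright, and the green band and cap sit square to the board. The fingertip is still in front of the upper floor's edge. I carry on, finer near the stop.

```bash
python3 -m handwheel '[0,0.005,0,0,0, 0,0.01,0,0,0]';python3 -m handwheel '[0,0.005,0,0,0, 0,0.01,0,0,0]';python3 -m handwheel '[0,0.003,0,0,0, 0,0.006,0,0,0]'; for k in 1; do python3 -m handwheel '[0,0.002,0,0,0, 0,0.004,0,0,0]'; done; python3 -c "
from h import *
print(w2r(ctrl.state()['ee_pos']))"
```

```text
t: 10.95
ee_pos: [0.5214, 0.1109, 0.142]
orientation: [-180.0, -0.0, 100.0]
contact_force: [-3.1, -0.9, 2.6]
grip_width: 1.004
t: 11.15
ee_pos: [0.5317, 0.1128, 0.142]
orientation: [180.0, -0.0, 100.0]
contact_force: [-4.1, -0.7, 2.4]
grip_width: 1.002
t: 11.35
ee_pos: [0.5374, 0.1137, 0.142]
orientation: [-180.0, 0.0, 100.0]
contact_force: [-3.0, -1.8, 2.3]
grip_width: 1.0
t: 11.55
ee_pos: [0.5411, 0.1144, 0.142]
orientation: [-180.0, -0.0, 100.0]
contact_force: [-5.1, -1.0, 2.7]
grip_width: 0.997
[-0.06829616  0.00017276]
```

```bash
cat > g.sh <<'E'
#!/bin/bash
# print force line; fail if horizontal push > 7.5 N
grep contact_force | tr -d '[],' | awk '{f=-$2*.985-$3*.17; printf "%.1f (z %.1f)\n",f,$4; exit (f>7.5)}'
E
chmod +x g.sh
python3 -m handwheel '[0,0.001,0,0,0, 0,0.002,0,0,0]'|./g.sh && python3 -m handwheel '[0,0.001,0,0,0, 0,0.002,0,0,0]'|./g.sh && python3 -m handwheel '[0,0.001,0,0,0, 0,0.002,0,0,0]'|./g.sh && python3 -m handwheel '[0,0.001,0,0,0, 0,0.002,0,0,0]'|./g.sh && python3 -m handwheel '[0,0.001,0,0,0, 0,0.0015,0,0,0]'|./g.sh && python3 -m handwheel '[0,0.001,0,0,0, 0,0.0015,0,0,0]'|./g.sh && python3 -m handwheel '[0,0.001,0,0,0, 0,0.0015,0,0,0]'|./g.sh
python3 -c "
from h import *
s=ctrl.state();print(w2r(s['ee_pos']),s['ee_pos'],s['t'])"
```

```text
3.6 (z 2.5)
3.7 (z 2.6)
3.5 (z 1.9)
4.4 (z 2.2)
3.5 (z 1.8)
3.6 (z 2.5)
4.4 (z 1.7)
[-0.0557053   0.00012864] [0.553512   0.11649188 0.14201958] 12.95
```

```bash
python3 -m handwheel '[0,0.001,0,0,0, 0,0.002,0,0,0]'|./g.sh && python3 -m handwheel '[0,0.001,0,0,0, 0,0.002,0,0,0]'|./g.sh && python3 -m handwheel '[0,0.001,0,0,0, 0,0.0015,0,0,0]'|./g.sh && python3 -m handwheel '[0,0.001,0,0,0, 0,0.0015,0,0,0]'|./g.sh && python3 -m handwheel '[0,0.001,0,0,0, 0,0.0015,0,0,0]'|./g.sh && python3 -m handwheel '[0,0.001,0,0,0, 0,0.0015,0,0,0]'|./g.sh && python3 -m handwheel '[0,0.001,0,0,0, 0,0.0015,0,0,0]'|./g.sh
python3 -c "
from h import *
s=ctrl.state();print(w2r(s['ee_pos']),s['ee_pos'],s['t'],s['contact_force'])"
```

```text
4.2 (z 2.8)
3.7 (z 2.4)
4.1 (z 2.3)
3.0 (z 2.5)
4.1 (z 2.0)
3.8 (z 1.7)
3.7 (z 1.8)
[-0.04419064  0.00021116] [0.56483884 0.11856473 0.14200329] 14.35 [-3.84986182 -0.04432088  1.76264195]
```

```bash
python3 -m handwheel '[0,0.001,0,0,0, 0,0.0015,0,0,0]'|./g.sh && python3 -m handwheel '[0,0.001,0,0,0, 0,0.0015,0,0,0]'|./g.sh && python3 -m handwheel '[0,0.001,0,0,0, 0,0.0015,0,0,0]'|./g.sh && python3 -m handwheel '[0,0.001,0,0,0, 0,0.0015,0,0,0]'|./g.sh && python3 -m handwheel '[0,0.001,0,0,0, 0,0.0015,0,0,0]'|./g.sh && python3 -m handwheel '[0,0.001,0,0,0, 0,0.0015,0,0,0]'|./g.sh && python3 -m handwheel '[0,0.001,0,0,0, 0,0.0015,0,0,0]'|./g.sh
python3 -c "
from h import *
s=ctrl.state();print(w2r(s['ee_pos']),s['ee_pos'],s['t'],s['contact_force'])"
```

```text
2.5 (z 2.7)
4.4 (z 2.6)
3.8 (z 3.0)
4.2 (z 1.6)
3.9 (z 3.3)
4.0 (z 3.1)
4.1 (z 2.6)
[-0.03368504  0.00020846] [0.57518658 0.12037913 0.14202428] 15.75 [-4.0801708  -0.12729847  2.58786718]
```

```bash
python3 -m handwheel '[0,0.001,0,0,0, 0,0.0015,0,0,0]'|./g.sh && python3 -m handwheel '[0,0.001,0,0,0, 0,0.0015,0,0,0]'|./g.sh && python3 -m handwheel '[0,0.001,0,0,0, 0,0.0015,0,0,0]'|./g.sh && python3 -m handwheel '[0,0.001,0,0,0, 0,0.0015,0,0,0]'|./g.sh && python3 -m handwheel '[0,0.001,0,0,0, 0,0.0015,0,0,0]'|./g.sh && python3 -m handwheel '[0,0.001,0,0,0, 0,0.0015,0,0,0]'|./g.sh
python3 -c "
from h import *
s=ctrl.state();print(w2r(s['ee_pos']),s['ee_pos'],s['t'],s['contact_force'])"
```

```text
3.7 (z 2.1)
3.5 (z 3.4)
3.3 (z 1.7)
3.7 (z 2.5)
4.5 (z 2.2)
9.3 (z 6.0)
[-0.02622975  0.0002395 ] [0.58252414 0.12169917 0.14194179] 16.95 [-9.12693545 -2.20267015  5.96401354]
```

Force rose from 3.7 to 9.3 N at tool x = -26 mm, which fits a stop inside the given range. I hold for two rows to confirm, then back off.

```bash
python3 -m handwheel '[0,0.0004,0,0,0, 0,0.0004,0,0,0]'|./g.sh;python3 -c "
from h import *
print(w2r(ctrl.state()['ee_pos']))"
python3 -m handwheel '[0,-0.003,0,0,0, 0,-0.01,0,0,0, 0,-0.04,0,0,0, 0,-0.08,0,0,0, 0,-0.12,0,0,0, 0,-0.12,-0.05,0,0, 0,-0.12,-0.1,0,0, 0,-0.12,-0.15,0,0, 0,-0.12,-0.2,0,0, 0,-0.12,-0.2,0,0]'
python3 - <<'E'
from h import *
print(w2r(ctrl.state()["ee_pos"]))
m,w=snap("wrist","w5");_,s=snap("scene","s5")
cv2.imwrite("pics/c5.png",np.hstack([cv2.resize(w,(453,340)),cv2.resize(s[110:260,130:280],(340,340),interpolation=2)])[:,:,::-1])
rel((.473,-.3475,.25,99.96),(.473,-.3475,.03,99.96))
E
```

```text
9.1 (z 6.8)
[-0.02629884  0.00025064]
t: 18.15
ee_pos: [0.4706, 0.1014, 0.3485]
orientation: [179.1, -0.1, 100.0]
contact_force: [1.4, -0.4, 0.0]
grip_width: 1.0
[-0.13999455 -0.0004099 ]
at [0.4669 0.1015 0.3431] [ 1.7978e+02 -7.0000e-02  1.0006e+02] t 18.25
[-0.4432, -0.0724, 0.0931] 0.0017
[-0.4432, -0.0724, 0.3131] 0.0017
```

View pics/c5.png

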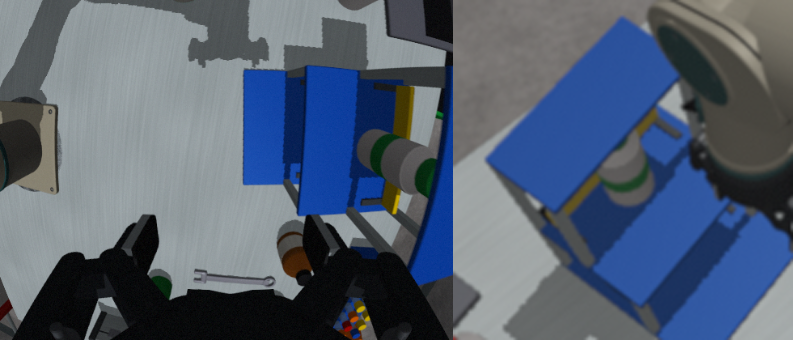

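The tall bottle stands upright under the board, against the yellow plate (wrist view (390,150), scene (625,165)). Before the short bottle, I check the clearance of the box's corner beside it.

Run:
```python
from h import *
import pickle
m=pickle.load(open("w1.pkl","rb"));t=ctrl.camera_model("top")
for z in(.04,.08,.12,.16,.2):
    print(z,[np.round(px2w("wrist",*p,z,m)[:2],3).tolist() for p in((98,157),(60,178))],[np.round(px2w("top",*p,z,t)[:2],3).tolist() for p in((474,212),(496,206))])
```

```text
0.04 [[0.509, -0.457], [0.555, -0.54]] [[0.521, -0.469], [0.535, -0.525]]
0.08 [[0.499, -0.433], [0.541, -0.508]] [[0.514, -0.452], [0.528, -0.507]]
0.12 [[0.49, -0.408], [0.528, -0.476]] [[0.507, -0.436], [0.52, -0.488]]
0.16 [[0.48, -0.383], [0.515, -0.444]] [[0.5, -0.42], [0.513, -0.47]]
0.2 [[0.471, -0.359], [0.501, -0.413]] [[0.493, -0.403], [0.505, -0.452]]
```

Both views agree only near z = 0.04, putting the corner at about (0.515, -0.46), well clear. Now I move above the short bottle.

```bash
python3 -m handwheel '[-0.05,-0.008,0,0,0, -0.1,-0.016,0,0,0, -0.15,-0.024,0.01,0,0, -0.2,-0.032,0.02,0,0, -0.25,-0.04,0.03,0,0, -0.3,-0.048,0.04,0,0, -0.35,-0.056,0.06,0,0, -0.4,-0.064,0.08,0,0, -0.443,-0.0724,0.093,0,0, -0.443,-0.0724,0.093,0,0, -0.443,-0.0724,0.093,0,0]'
python3 - <<'E'
from h import *
m,w=snap("wrist","w6")
hsv=cv2.cvtColor(w,cv2.COLOR_RGB2HSV);k=cv2.inRange(hsv,(5,150,120),(20,255,255))
for c in sorted(cv2.findContours(k,0,2)[0],key=cv2.contourArea)[-3:]:
    (u,v),r=cv2.minEnclosingCircle(c);print(u,v,r,cv2.contourArea(c),np.round(px2w("wrist",u,v,.085,m),4))
rel((.473,-.348,.25,99.96),(.473,-.348,.03,99.96))
E
```

```text
t: 19.35
ee_pos: [0.4698, -0.3494, 0.2464]
orientation: [-179.8, -0.1, 99.8]
contact_force: [-0.1, 1.0, 1.1]
grip_width: 0.997
290.0543518066406 189.0 23.14103126525879 1553.0 [ 0.4735 -0.3482  0.085 ]
at [ 0.471  -0.3472  0.2472] [-1.7986e+02 -1.5000e-01  9.9930e+01] t 19.4
[-0.0011, 0.0019, -0.0028] -0.0006
[-0.0011, 0.0019, 0.2172] -0.0006
```

View pics/w6.png

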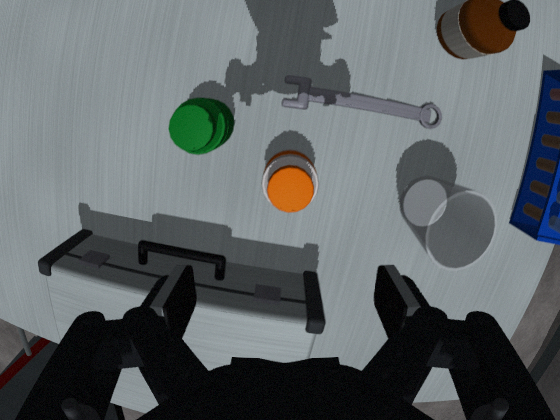

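The orange cap is at (290,189), which gives (0.4735, -0.348). The look-alike and box are clear of the jaws, so I descend and grip.

```bash
python3 -m handwheel '[0,0.002,0.05,0,0, 0,0.002,0.1,0,0, 0,0.002,0.15,0,0, 0,0.002,0.2,0,0, 0,0.002,0.223,0,0, 0,0.002,0.223,0,0, 0,0.002,0.223,0,255, 0,0.002,0.223,0,255, 0,0.002,0.223,0,255, 0,0.002,0.223,0,255, 0,0.002,0.223,0,255]'
python3 -m handwheel '[0,0,-0.03,0,255, 0,0,-0.07,0,255, 0,0,-0.12,0,255, 0,0,-0.15,0,255, 0,0,-0.15,0,255, 0,0,-0.15,0,255]'
python3 - <<'E'
from h import *
a=r2w(-.20,0);b=r2w(-.085,0);rel((*a,.17,189.96),(*b,.17,189.96))
E
```

```text
t: 20.5
ee_pos: [0.4753, -0.3478, 0.0284]
orientation: [179.8, 0.1, 100.1]
contact_force: [-0.8, 1.8, 7.0]
grip_width: 0.693
t: 21.1
ee_pos: [0.4743, -0.3469, 0.177]
orientation: [179.9, 0.0, 100.1]
contact_force: [-1.1, -0.1, -2.5]
grip_width: 0.693
at [ 0.4743 -0.3469  0.177 ] [1.7989e+02 3.0000e-02 1.0006e+02] t 21.1
[0.4426, 0.0146, 0.007] -1.5691
[0.4424, 0.1296, 0.007] -1.5691
```

```bash
python3 -m handwheel '[0.03,0.001,0.005,-0.07,255, 0.07,0.003,0.005,-0.2,255, 0.115,0.004,0.005,-0.35,255, 0.16,0.005,0.005,-0.5,255, 0.205,0.006,0.005,-0.65,255, 0.25,0.008,0.005,-0.8,255, 0.295,0.009,0.005,-0.95,255, 0.34,0.011,0.005,-1.1,255, 0.385,0.012,0.005,-1.25,255, 0.42,0.013,0.005,-1.4,255, 0.442,0.014,0.005,-1.53,255, 0.442,0.014,0.005,-1.57,255]'
python3 - <<'E'
from h import *
b=r2w(-.083,0);rel((*b,.17,189.96),(*b,.0404,189.96))
E
```

```text
t: 22.3
ee_pos: [0.409, 0.0938, 0.17]
orientation: [179.9, -0.2, -169.4]
contact_force: [-0.5, -0.5, -2.3]
grip_width: 0.689
at [0.409  0.0938 0.17  ] [ 1.7990e+02 -1.5000e-01 -1.6945e+02] t 22.3
[-0.1189, -0.004, -0.0] 0.0103
[-0.1189, -0.004, 0.1296] 0.0103
```

```bash
python3 -m handwheel '[-0.03,0,0,0,255, -0.07,0,0,0,255, -0.105,0,0.01,0,255, -0.117,0,0.05,0,255, -0.117,0,0.09,0,255, -0.117,0,0.115,0,255, -0.117,0,0.122,0,255, -0.117,0,0.122,0,255]'
python3 -c "
from h import *
s=ctrl.state();print(w2r(s['ee_pos']),s['ee_pos'],s['contact_force'])"
```

```text
t: 23.1
ee_pos: [0.5248, 0.1095, 0.0476]
orientation: [-180.0, -0.2, -170.1]
contact_force: [0.9, 0.4, -2.4]
grip_width: 0.693
[-0.08520159 -0.00180621] [0.52479491 0.10948449 0.04764372] [ 0.88371601  0.3993531  -2.39126622]
```

```bash
python3 -m handwheel '[0,0,0.003,0,255,0,0,0.005,0,255]'|egrep 'ee|cont'; python3 -m handwheel '[0,0,0.0015,0,255,0,0,0.0015,0,255]'|egrep 'ee|cont' ; python3 -m handwheel '[0,0,0.001,0,255,0,0,0.001,0,255]'|egrep 'ee|cont'
```

```text
ee_pos: [0.527, 0.1106, 0.0452]
contact_force: [0.4, -0.9, -2.0]
ee_pos: [0.5263, 0.1107, 0.0431]
contact_force: [-0.5, -0.1, -2.8]
ee_pos: [0.5261, 0.1106, 0.0417]
contact_force: [-0.2, 0.7, -2.4]
```

```bash
python3 -m handwheel '[0,0,0.001,0,255,0,0,0.001,0,255]'|egrep 'ee|cont'; python3 -m handwheel '[0,0,0.001,0,255,0,0,0.001,0,255]'|egrep 'ee|cont'
```

```text
ee_pos: [0.5261, 0.1106, 0.0405]
contact_force: [0.9, 0.3, -2.3]
ee_pos: [0.526, 0.1106, 0.0404]
contact_force: [-1.6, -0.4, 8.1]
```

```bash
python3 -m handwheel '[0,0,-0.0012,0,255, 0,0,-0.0012,0,0, 0,0,-0.0012,0,0, 0,0,-0.0012,0,0, 0,0,-0.0012,0,0, 0,0,-0.02,0,0, 0,0,-0.05,0,0, 0,0,-0.09,0,0, 0,0,-0.1,0,0, 0.04,0,-0.1,0,0, 0.09,0,-0.1,0,0, 0.119,0,-0.1,0,0]'
python3 -m handwheel '[0,0,0,0.15,0, 0,0,0,0.3,0, 0,0,0,0.45,0, 0,0,0,0.6,0, 0,0,0,0.75,0, 0,0,0,0.9,0, 0,0,0,1.05,0, 0,0,0,1.2,0, 0,0,0,1.35,0, 0,0,0,1.5,0, 0,0,0,1.57,0, 0,0,0,1.57,0]'
python3 - <<'E'
from h import *
m,w=snap("wrist","w7");s=ctrl.state();print(w2r(s["ee_pos"]))
hsv=cv2.cvtColor(w,cv2.COLOR_RGB2HSV);k=cv2.inRange(hsv,(5,150,120),(20,255,255))
for c in sorted(cv2.findContours(k,0,2)[0],key=cv2.contourArea)[-3:]:
    (u,v),r=cv2.minEnclosingCircle(c);print(u,v,r,w2r(px2w("wrist",u,v,.097,m)))
a=r2w(-.2,0);rel((*a,.006,99.96))
E
```

```text
t: 25.3
ee_pos: [0.4042, 0.0889, 0.1392]
orientation: [-180.0, -0.3, -170.0]
contact_force: [-0.3, 0.6, 0.2]
grip_width: 1.001
t: 26.5
ee_pos: [0.4085, 0.0899, 0.1392]
orientation: [-180.0, 0.0, 100.0]
contact_force: [0.5, 0.1, -1.0]
grip_width: 0.998
[-0.2030266  -0.00094611]
405.5 231.5 1.581238865852356 [-0.12627859  0.00216892]
405.0 208.0 9.999999747378752e-05 [-0.1286458   0.01797117]
460.1144104003906 233.01409912109375 31.95541000366211 [-0.08432262  0.00017494]
at [0.4086 0.09   0.1392] [-1.7997e+02  3.0000e-02  1.0014e+02] t 26.55
[0.0009, 0.003, 0.1332] 0.0031
```

The short bottle stands at rack (-0.084, 0.000). I lower the open hand in front of it and push.

```bash
python3 -m handwheel '[0.001,0,0.05,0,0, 0.001,0,0.1,0,0, 0.001,0,0.136,0,0, 0.001,0,0.136,0,0, 0.001,0,0.136,0,0]'; python3 -m handwheel '[0,0.005,0,0,0, 0,0.009,0,0,0, 0,0.009,0,0,0]';python3 -m handwheel '[0,0.005,0,0,0, 0,0.008,0,0,0]'; python3 -c "
from h import *
s=ctrl.state();print(w2r(s['ee_pos']),s['ee_pos'])"
```

```text
t: 27.05
ee_pos: [0.4146, 0.0916, 0.0098]
orientation: [-179.3, 0.1, 99.7]
contact_force: [-0.5, 0.1, -0.6]
grip_width: 0.999
t: 27.35
ee_pos: [0.4249, 0.0944, 0.0109]
orientation: [-179.5, 0.0, 100.0]
contact_force: [-0.4, -0.6, 0.6]
grip_width: 0.999
t: 27.55
ee_pos: [0.4301, 0.0954, 0.01]
orientation: [-179.2, -0.0, 100.0]
contact_force: [-3.8, -1.7, 3.9]
grip_width: 1.001
[-0.18087577  0.00066017] [0.43013608 0.09536584 0.0100164 ]
```

```bash
python3 -m handwheel '[0,0.004,0,0,0, 0,0.008,0,0,0]'|egrep 'ee|cont|ori';python3 -m handwheel '[0,0.004,0,0,0, 0,0.008,0,0,0]'|egrep 'ee|cont|ori';python3 -m handwheel '[0,0.004,0,0,0, 0,0.008,0,0,0]'|egrep 'ee|cont|ori'; python3 -c "
from h import *
s=ctrl.state();print(w2r(s['ee_pos']),s['ee_pos'])"
```

```text
ee_pos: [0.4385, 0.0965, 0.0094]
orientation: [-179.2, 0.0, 100.0]
contact_force: [-4.6, -0.2, 4.8]
ee_pos: [0.4469, 0.098, 0.0092]
orientation: [-179.3, 0.0, 100.0]
contact_force: [-4.7, -0.2, 4.6]
ee_pos: [0.4549, 0.0993, 0.0091]
orientation: [-179.3, 0.0, 100.0]
contact_force: [-4.0, -2.1, 3.8]
[-0.15582905  0.00027347] [0.45487219 0.09931706 0.00914431]
```

```bash
cat > cap.py <<'E'
from h import *
m,w=snap("wrist","cap%d"%int(ctrl.state()["t"]*100));s=ctrl.state();t=w2r(s["ee_pos"])
hsv=cv2.cvtColor(w,cv2.COLOR_RGB2HSV);k=cv2.inRange(hsv,(5,150,60),(20,255,255))
n,l,st,ce=cv2.connectedComponentsWithStats(k)
print("tool",np.round(t,4),s["ee_pos"][2],s["contact_force"])
for i in range(1,n):
    if st[i,4]>60: print(st[i].tolist(),np.round(ce[i],1),"cap xy",np.round(w2r(px2w("wrist",*ce[i],.097,m)),4))
E
python3 cap.py
```

```text
tool [-0.1548  0.0003] 0.009156187689933815 [-3.14965564 -0.43101832  3.65538851]
[438, 229, 113, 91, 4431] [480.4 268.3] cap xy [-0.113   0.0469]
[516, 307, 44, 101, 2657] [543.9 356.6] cap xy [-0.0749  0.0125]
```

Run:
```python
from h import *
import glob
w=cv2.imread(sorted(glob.glob("pics/cap*.png"))[-1]);_,s=snap("scene","s7")
cv2.imwrite("pics/c7.png",np.hstack([cv2.resize(w[120:420,260:560],(400,400)),cv2.convertScaleAbs(cv2.resize(s[150:290,160:300][:,:,::-1],(400,400),interpolation=2),alpha=1.5)]))
```

```text
(no output)
```

View pics/c7.png

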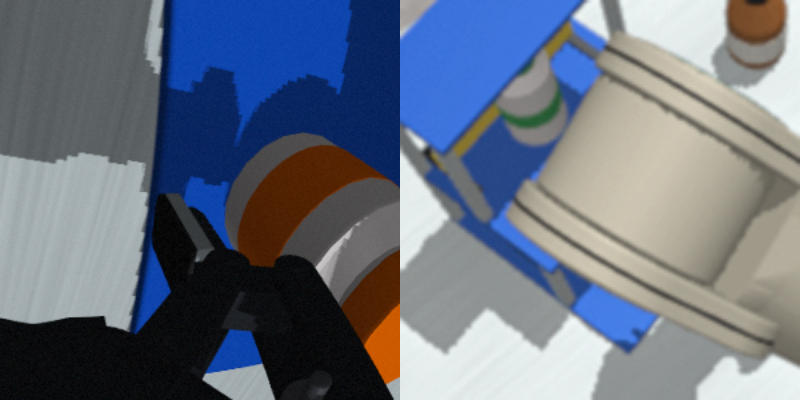

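The bottle's base sits on the floor, in touch with its shadow, and it is upright with the knuckle against its body. I go on in fine steps.

```bash
python3 -m handwheel '[0,0.003,0.001,0,0, 0,0.006,0.001,0,0]'|./g.sh;python3 -m handwheel '[0,0.003,0.001,0,0, 0,0.006,0.001,0,0]'|./g.sh;python3 -m handwheel '[0,0.002,0.0005,0,0, 0,0.004,0.0005,0,0]'|./g.sh && python3 -m handwheel '[0,0.002,0,0,0, 0,0.003,0,0,0]'|./g.sh; python3 -c "
from h import *
s=ctrl.state();print(w2r(s['ee_pos']),s['ee_pos'],s['orientation'],s['contact_force'])"
```

```text
2.3 (z 2.4)
3.2 (z 3.0)
3.5 (z 1.2)
3.4 (z 2.4)
[-0.13691036  0.0003285 ] [0.47349623 0.10264345 0.00643793] [-1.79308506e+02  3.67689761e-02  1.00032267e+02] [-3.25187671 -0.8662155   2.38769854]
```

```bash
python3 -m handwheel '[0,0.001,0,0,0, 0,0.002,0,0,0]'|./g.sh && python3 -m handwheel '[0,0.001,0,0,0, 0,0.002,0,0,0]'|./g.sh && python3 -m handwheel '[0,0.001,0,0,0, 0,0.0015,0,0,0]'|./g.sh && python3 -m handwheel '[0,0.001,0,0,0, 0,0.0015,0,0,0]'|./g.sh && python3 -m handwheel '[0,0.001,0,0,0, 0,0.0015,0,0,0]'|./g.sh && python3 -m handwheel '[0,0.001,0,0,0, 0,0.0015,0,0,0]'|./g.sh && python3 -m handwheel '[0,0.001,0,0,0, 0,0.0015,0,0,0]'|./g.sh
python3 -c "
from h import *
s=ctrl.state();print(w2r(s['ee_pos']),s['ee_pos'],s['t'],s['contact_force'])"
```

```text
3.8 (z 2.3)
3.2 (z 2.5)
3.1 (z 2.5)
3.7 (z 2.6)
2.9 (z 2.8)
3.5 (z 3.4)
3.9 (z 2.7)
[-0.1256118   0.00036248] [0.48461863 0.10463112 0.00631397] 30.45 [-3.78039715 -0.76404241  2.67824954]
```

```bash
python3 -m handwheel '[0,0.001,0,0,0, 0,0.0015,0,0,0]'|./g.sh && python3 -m handwheel '[0,0.001,0,0,0, 0,0.0015,0,0,0]'|./g.sh && python3 -m handwheel '[0,0.001,0,0,0, 0,0.0015,0,0,0]'|./g.sh && python3 -m handwheel '[0,0.001,0,0,0, 0,0.0015,0,0,0]'|./g.sh && python3 -m handwheel '[0,0.001,0,0,0, 0,0.0015,0,0,0]'|./g.sh && python3 -m handwheel '[0,0.001,0,0,0, 0,0.0015,0,0,0]'|./g.sh && python3 -m handwheel '[0,0.001,0,0,0, 0,0.0015,0,0,0]'|./g.sh && python3 -m handwheel '[0,0.001,0,0,0, 0,0.0015,0,0,0]'|./g.sh
python3 -c "
from h import *
s=ctrl.state();print(w2r(s['ee_pos']),s['ee_pos'],s['t'],s['contact_force'])"
```

```text
2.4 (z 2.6)
3.3 (z 2.3)
4.4 (z 2.4)
3.4 (z 3.6)
4.1 (z 3.8)
3.1 (z 2.1)
3.8 (z 2.8)
4.3 (z 2.9)
[-0.11363941  0.00035734] [0.49641148 0.10669682 0.00614628] 32.05 [-4.15026962 -0.99404409  2.87640393]
```

```bash
python3 -m handwheel '[0,0.001,0,0,0, 0,0.0015,0,0,0]'|./g.sh && python3 -m handwheel '[0,0.001,0,0,0, 0,0.0015,0,0,0]'|./g.sh && python3 -m handwheel '[0,0.001,0,0,0, 0,0.0015,0,0,0]'|./g.sh && python3 -m handwheel '[0,0.001,0,0,0, 0,0.0015,0,0,0]'|./g.sh && python3 -m handwheel '[0,0.001,0,0,0, 0,0.0015,0,0,0]'|./g.sh && python3 -m handwheel '[0,0.001,0,0,0, 0,0.0015,0,0,0]'|./g.sh && python3 -m handwheel '[0,0.001,0,0,0, 0,0.0015,0,0,0]'|./g.sh && python3 -m handwheel '[0,0.001,0,0,0, 0,0.0015,0,0,0]'|./g.sh
python3 -c "
from h import *
s=ctrl.state();print(w2r(s['ee_pos']),s['ee_pos'],s['t'],s['contact_force'])"
```

```text
4.1 (z 3.0)
3.7 (z 3.0)
4.0 (z 3.1)
3.4 (z 2.2)
7.1 (z 6.8)
11.4 (z 10.1)
[-0.10741994  0.0005043 ] [0.50251179 0.10791728 0.00600601] 33.25 [-11.34835196  -1.55534887  10.05455599]
```

Force rose 3.4 → 7.1 → 11.4 N: the lower stop. I back off gently, then check both bottles.

```bash
python3 -m handwheel '[0,-0.0005,0,0,0, 0,-0.001,0,0,0, 0,-0.002,0,0,0, 0,-0.004,0,0,0, 0,-0.01,0,0,0, 0,-0.03,0,0,0, 0,-0.06,0,0,0, 0,-0.09,0,0,0]'
python3 -m handwheel '[0,0,-0.05,0,0, 0,0,-0.1,0,0, 0,0,-0.15,0,0, -0.05,0,-0.2,0,0, -0.1,0,-0.25,0,0, -0.15,0,-0.25,0,0, -0.2,0,-0.25,0,0, -0.2,0,-0.25,0,0]'
python3 - <<'E'
from h import *
m,w=snap("wrist","w9");_,s=snap("scene","s9");_,t=snap("top","t9")
cv2.imwrite("pics/c9.png",np.hstack([w[:,180:],s[:,80:400]] )[:,:,::-1])
print(ctrl.state()["t"],ctrl.state()["contact_force"])
a=cv2.imread("pics/top0.png");d=cv2.absdiff(a,cv2.imread("pics/t9.png")).max(2)
for n,(u,v) in dict(amber=(335,155),beaker=(433,153),wash=(103,152),jar=(130,290),wrench=(382,210),look=(413,275)).items():print(n,(d[v-22:v+22,u-22:u+22]>40).mean().round(3))
E
```

```text
t: 34.05
ee_pos: [0.416, 0.0929, 0.0074]
orientation: [-179.3, -0.0, 100.2]
contact_force: [26.8, -24.3, -5.9]
grip_width: 1.0
t: 34.85
ee_pos: [0.4557, -0.1071, 0.2589]
orientation: [-179.5, 0.2, 99.9]
contact_force: [1.1, 0.2, -0.3]
grip_width: 1.0
35.0 [-0.22775682  0.7209561  -0.27774244]
amber 0.03
beaker 0.001
wash 0.0
jar 0.002
wrench 0.251
look 0.0
```

View pics/c9.png

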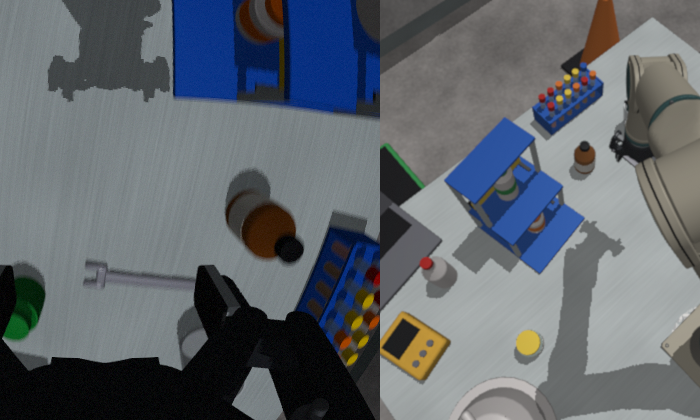

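Wrist view: the short bottle at (262,15) stands against the yellow plate at (284,70). Scene view: both bottles are upright under their boards, the tall one at (505,180) and the short one at (537,222). The bystanders and the look-alike are where they were, and the gripper is clear and unloaded. I hand in.

```bash
python3 -c "
from cell import ctrl
print(ctrl.hand_in())"
```

```text
the job is handed in; nothing more can be done
None
```

I shelved the tall bottle on the upper tier first, then the short one on the lower tier, and handed the job in at about 35 s of the 72 s allowed. Each was set upright on its ledge and slid back with the outer knuckle of the open gripper finger.

**Stops:** the sliding push was 3–4 N on both. At the stops it rose to about 9 N for the tall bottle and about 11 N for the short one. The hand was then withdrawn.

**Last checks:** the final pictures show both bottles upright under their boards, against the yellow plates. The bystanders and the green look-alike had not moved and the gripper was clear.

**What did not go cleanly:**
- **Contact height:** the knuckle bulges out beyond the fingertips, so it pushed about 50 mm above the floor, higher than the 41 mm stop plate. The upward force was nearly as large as the push (about 10 N at the lower stop), so the short bottle's front may have tended to lift while pressed. No tilt showed in the pictures.
- **Reach limit:** the first part of the lower push was near the arm's closest reach, so the tool sat about 6 mm higher than commanded and tilted 0.8°.
- **Force reading:** one reading of about 36 N appeared at the end of the last retreat. I took it as a braking transient, because nothing was touched there on the way in and it read zero in the next reading.
- **Wrench check:** the image comparison flagged the wrench area (25% of pixels changed). I put that down to the arm and its shadow, since the wrench looks unmoved in the wrist view.
- **Picture budget:** I viewed 14 pictures, four over the 10 budgeted.

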